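Stack the colour tins and hold the last one ready

ROBOT

A 6-joint arm with a two-finger parallel gripper is mounted at the origin on the work surface; the furniture and walls round the work are solid. World frame = base frame: x ahead of the robot, y to its left, z up, the work surface at z = 0. Lengths are in m, angles in rad, forces in N, time in s.
With the tool pointing down it reaches from about 0.35 to 0.775 m from the base axis. Payload 7.3 kg.
Tool frame: the origin (TCP) lies at the very end of the fingers, on their centre line; the grasp point (between the pads) lies 19 mm behind it (robot.hold_point_z is the distance from the TCP to the grasp point, in m); z points along the fingers, y is the direction in which the jaws open and shut (so a half turn about z gives the same grasp; the last joint's range is limited). The gripper opens to 92 mm and grips with 3 to 60 N. Pads are 19 mm wide; open, the fingers measure 130 mm over their backs; the gripper's body (75 mm by 190 mm) begins 47 mm behind the grasp point.
Start: joints at [1.158, 0.342, 1.524, -0, 1.275, -0.146], TCP at [0.138, 0.506, 0.227] pointing down, gripper open.
Joint ranges: [-2.53, 2.53], [-0.77, 2.02], [0.04, 2.7], [-1, 4.14], [0.28, 2.66], [-3.11, 3.11]. Speed limits (rad/s): [2.57, 2.57, 3.14, 3.14, 3.14, 3.14].

INTERFACE

Orientations are given as [roll, pitch, yaw] about the fixed x, y, z axes, in that order (R = Rz(yaw) Ry(pitch) Rx(roll)).
In Python, from cell import monitor, viewer, robot gives the robot as it stands.
- The arm moves only by the tool move_arm, never from a script. Its argument "deltas" is a list of rows, each an object of numbers: "x", "y", "z": the shift along the tool's x, y, z in m; "wx", "wy", "wz": the turn, a rotation vector about the tool's x, y, z in degrees; "hand": the opening, from 0 (shut) to 1 (fully open). In form: [{"x": .., "y": .., "z": .., "wx": .., "wy": .., "wz": .., "hand": ..}, ...]. A call has 1 to 8 rows; each row is the pose to reach, as a shift and turn from the pose commanded when the call began, along the tool's axes at that moment; what a row does not reach only later rows make up. A row lasts 1/8 s, in which the tool goes at most 62.5 mm and 10.7 degrees, less where a joint would pass 70% of its speed; a pose out of reach is approached as far as the arm can. A call with a gripper value outside its range is refused whole. The fingers move at their own pace and stop on an object; "grip_force" is the grip in N (left out, the last holds). Time passes only in rows, so rows that repeat a pose let the fingers close. It gives the time, the measured TCP pose, the force and the opening at its end, in the units of the state.
- monitor.observe(): the state, without advancing time (a new reading comes with each control period).
- viewer.read_camera(name): name is "scene" or "top"; returns the picture (384x512x3 uint8, red, green, blue); there is no depth.
- viewer.camera_params(name): a dict with "camera_matrix" (3x3 intrinsics, pixels), "k1" (the pictures are not rectified: a ray, as slopes to the right and down, at radius r is drawn at 1 + k1 r^2 times it, then the intrinsics apply), "R" (3x3) and "t" (3): a world point X has camera coordinates R X + t. Camera axes: x right, y down, z forward; pixel columns grow to the right and rows downward; lengths in m; the calibration is good to about 2 mm. A picture is of the moment at which its call begins. camera_params takes no time and is no camera call.
- robot.hand_in(): hands the job in, once; it reports no verdict.
The state is a dict: "time": time; "qpos": joint angles; "qvel": joint speeds; "joint_efforts": joint torques, N m; "tool_pos": TCP position; "tool_rot": TCP orientation; "contact_force": force on the tool from outside, world axes, zero at the start; "torque": the same for the moment, N m; "opening": finger opening in m.
Only numpy, scipy, OpenCV 4.12 (cv2) and the standard library are available. Lean on these libraries where they do the work, as an engineer would, in place of code of your own. Each camera call takes 0.05 s, during which the arm holds its last target. There are 200 camera calls.

TASK

I am packing the tins of ceramic colour into one column: lift the green tin over the rolling pin and set it gently and squarely on the blue tin, long sides together, and let go of it. Then carry the yellow tin over and stop with it hovering about a centimetre above the green one, level, lined up with it and never touching the column; finish while still holding it there, so that I can slip a sheet of packing paper in between. Leave the blue tin where it stands, and do not bump the rolling pin or disturb the other things on the table.

Things in the scene. Friction and masses are not known exactly. Their poses are not given: they have to be found in the camera images.
- blue_tin: closed rectangular blue metal tin with a flat lid and a blank white label on the lid, 84 mm (own x) by 54 mm (own y) by 50 mm high; plain flat sides, top and bottom; about 0.45 kg; origin at the centre of its underside, z up. It stands on the table on the right of the rolling pin and is the foot of the column.
- green_tin: closed rectangular green metal tin with a flat lid and a blank white label on the lid, 84 mm (own x) by 54 mm (own y) by 40 mm high; plain flat sides, top and bottom; about 0.15 to 0.31 kg; origin at the centre of its underside, z up. It stands on the table on the left of the rolling pin; it may be nearer or farther than the yellow one.
- yellow_tin: closed rectangular yellow metal tin with a flat lid and a blank white label on the lid, 84 mm (own x) by 54 mm (own y) by 40 mm high; plain flat sides, top and bottom; about 0.15 to 0.31 kg; origin at the centre of its underside, z up. It stands on the table on the left of the rolling pin; it may be nearer or farther than the green one.
- blue_top (a point): centre of the top of the blue tin's lid, 50 mm above its origin; axes as the tin's
- green_top (a point): centre of the top of the green tin's lid, 40 mm above its origin; axes as the tin's
- rolling_pin: wooden rolling pin lying on the table between the tins, pointing away from the robot; it cannot move. 400 mm along its own y, barrel 248 mm long, 55 mm thick and 55 mm high, handles 30 mm thick; origin on the table under its middle
- glaze_jar: glass jar with a red lid, 62 mm across, 86 mm high; a bystander, origin at the centre of its underside
- stamp_2: small wooden stamp block with a knob, 24x24x52 mm; a bystander, origin at the centre of its underside
- spray_bottle: tall spray bottle, 56x120x272 mm (long side along its own y); a bystander, origin at the centre of its underside
- wood_rib: flat kidney-shaped wooden rib, 50x104x10 mm; a bystander, origin at the centre of its underside

How it is judged:
On the way:
1. the green tin sits squarely on the blue tin and is let go (horizontal distance between green_tin and blue_top below 0.008 m and angle between the x axis of green_tin and the x axis of blue_tin, either way round below 0.14 rad and z of green_tin in the frame of blue_tin between 0.046 and 0.054 m and angle between green_tin's own z axis and vertical below 0.06 rad and contact force between the fingers and green_tin below 0.2 N and linear speed of green_tin below 0.02 m/s), for 0.3 s.
At the end, for the whole second after the job is handed in: Green tin rests free on the blue one (which stayed within 20 mm), within 8 mm and 8 deg. Yellow tin held still by the fingers, 3 to 20 mm above the green lid, within 8 mm and 8 deg of it, tilted under 4.5 deg, touching neither tin (all of step 1 and distance of blue_tin from where it was at the start of the episode below 0.02 m and angle between blue_tin's own z axis and vertical below 0.06 rad and horizontal distance between yellow_tin and green_top below 0.008 m and angle between the x axis of yellow_tin and the x axis of green_tin, either way round below 0.14 rad and angle between yellow_tin's own z axis and vertical below 0.08 rad and z of yellow_tin in the frame of green_top between 0.003 and 0.02 m and contact force between yellow_tin and green_tin below 0.1 N and contact force between the fingers and yellow_tin above 2 N and linear speed of yellow_tin below 0.02 m/s); the arm keeps its last pose, push and grip.
It fails at once if the yellow tin touches the column (contact force between yellow_tin and green_tin above 1 N or contact force between yellow_tin and blue_tin above 1 N).
It fails at once if the green tin is dropped onto the blue one (faster than 0.5 m/s just above it) (horizontal distance between green_tin and blue_tin below 0.04 m and z of green_tin in the frame of blue_tin below 0.075 m and linear speed of green_tin above 0.5 m/s).
It fails at once if the rolling pin is bumped (more than 2 N) by the arm or a tin (contact force between any of the arm, the fingers, green_tin, yellow_tin and rolling_pin above 2 N).
It fails at once if a bystander is moved more than 20 mm or tipped (distance of any of glaze_jar, stamp_2, spray_bottle, wood_rib from where it was at the start of the episode above 0.02 m or angle between any of glaze_jar, stamp_2, spray_bottle, wood_rib's own z axis and vertical above 0.3 rad).
It fails at once if the blue tin is pushed more than 20 mm from where it stood (distance of blue_tin from where it was at the start of the episode above 0.02 m).
It also fails if it takes over 58 s, if anything falls off the work surface, if the arm or the gripper's body presses on something with over 40 N, if the wrist force passes 120 N, or if a joint passes its speed limit or range.

## Working session

There is one attempt and no reset: what is moved stays moved. The work goes in short steps, Python scripts to look and compute and a tool call to move; the robot and the scene stay as the last step left them, time stands still between calls to the robot, and variables do not carry over. Pictures are saved under pics/ and viewed, about 8 in all and at most 12, crops included, and the job is handed in when it is done.

Besides the shell and the picture viewer there is one more tool, called after "Emit:" as name(argument=value, ...), one argument or row to a line, values as JSON. move_arm: Moves the arm, as the interface text tells. Its arguments: {"type":"object","properties":{"deltas":{"type":"array","items":{"type":"object","properties":{"x":{"type":"number"},"y":{"type":"number"},"z":{"type":"number"},"wx":{"type":"number"},"wy":{"type":"number"},"wz":{"type":"number"},"hand":{"type":"number"}}}},"grip_force":{"type":"number"}},"required":["deltas"]}

```bash
mkdir -p pics; ls; python3 - <<'E'
from cell import monitor, viewer, robot
import cv2, numpy as np
for n in ("top","scene"):
    im=viewer.read_camera(n); cv2.imwrite(f"pics/{n}0.png",im[:,:,::-1]); p=viewer.camera_params(n); print(n,p)
print(monitor.observe(), robot.hold_point_z)
E
```

```text
pics
top {'camera_matrix': array([[384.02478265,   0.        , 260.70358789],
       [  0.        , 384.02478265, 192.75557125],
       [  0.        ,   0.        ,   1.        ]]), 'k1': -0.054256801664615974, 'R': array([[-0.00898083, -0.99980658, -0.01749731],
       [-0.99449925,  0.01075656, -0.10418993],
       [ 0.10435799,  0.01646535, -0.99440349]]), 't': array([0.2609337 , 0.39517575, 1.0915608 ])}
scene {'camera_matrix': array([[394.79581221,   0.        , 264.10254745],
       [  0.        , 394.79581221, 191.77413303],
       [  0.        ,   0.        ,   1.        ]]), 'k1': 0.015077293041640173, 'R': array([[-0.6468859 , -0.76225341, -0.02254682],
       [-0.3072969 ,  0.28761881, -0.90710751],
       [ 0.69793069, -0.5798665 , -0.42029466]]), 't': array([0.43016421, 0.13392135, 0.88849192])}
{'time': 0.1, 'qpos': array([ 1.15802076e+00,  3.42624098e-01,  1.52491519e+00,  5.76372394e-05,
        1.27539250e+00, -1.46009531e-01]), 'qvel': array([-0.00097035, -0.00190096, -0.00322784, -0.00057878,  0.0009266 ,
       -0.00153336]), 'joint_efforts': array([ 1.07638174e-03, -4.32008708e+01, -2.44687110e+01,  7.16805551e-02,
        5.27961587e-02, -3.10336077e-05]), 'tool_pos': array([0.13821899, 0.50610985, 0.22613168]), 'tool_rot': array([-3.14027579e+00, -2.49363379e-04,  2.87480964e+00]), 'contact_force': array([ 0.77631052, -0.11957739,  0.49018895]), 'torque': array([-0.01737474,  0.00816842,  0.01198526]), 'opening': 0.09178130701598224} 0.0188
```

View pics/top0.png

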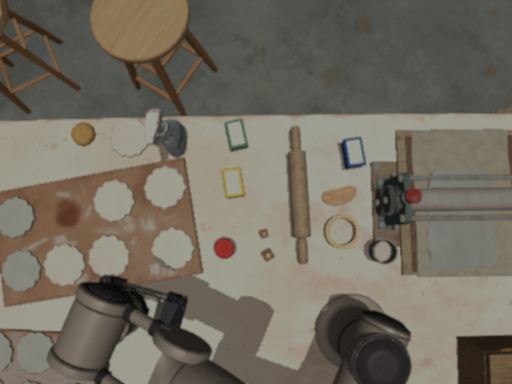

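View pics/scene0.png

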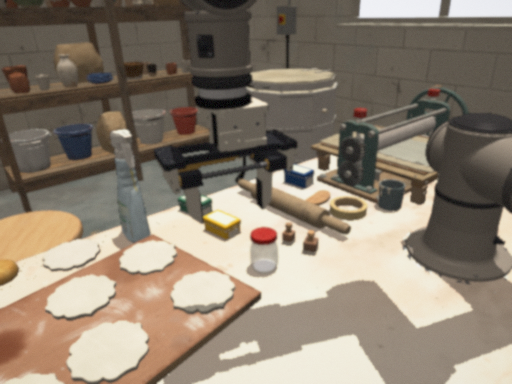

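The top view shows the green tin at about (236,135), yellow at (233,182), blue at (353,153), the pin along column 299, the jar at (224,247) and the spray bottle at (170,135). In the scene view the arm partly hides the green tin. I'll measure each lid by casting its white label onto the lid plane.

```bash
cat > h.py <<'E'
from cell import monitor, viewer, robot
import cv2, numpy as np
def ray(n,uv):
    p=viewer.camera_params(n); K=p["camera_matrix"]; uv=np.atleast_2d(np.float64(uv))
    d=cv2.undistortPoints(uv.reshape(-1,1,2),K,np.array([p["k1"],0,0,0.]),None).reshape(-1,2)
    d=np.c_[d,np.ones(len(d))]@p["R"]; return -p["R"].T@p["t"],d
def plane(n,uv,z):
    c,d=ray(n,uv); return c+d*((z-c[2])/d[:,2])[:,None]
def proj(n,X):
    p=viewer.camera_params(n); r,_=cv2.Rodrigues(p["R"]); return cv2.projectPoints(np.float64(X).reshape(-1,1,3),r,p["t"],p["camera_matrix"],np.array([p["k1"],0,0,0.]))[0].reshape(-1,2)
HUE={"green":(60,95),"yellow":(22,35),"blue":(105,125)}
def label(n,im,col,box,z):
    """lid label: region enclosed by the coloured rim -> centre, yaw, sizes on plane z; also rim outline"""
    S=8; x0,y0,x1,y1=box
    big=cv2.resize(im[y0:y1,x0:x1],None,fx=S,fy=S,interpolation=cv2.INTER_CUBIC)
    h=cv2.cvtColor(big,cv2.COLOR_RGB2HSV); lo,hi=HUE[col]
    m=cv2.inRange(h,(lo,90,30),(hi,255,255))
    cs,hier=cv2.findContours(m,cv2.RETR_CCOMP,cv2.CHAIN_APPROX_NONE)
    out={}
    for k,sel in(("rim",[c for c,e in zip(cs,hier[0]) if e[3]<0]),("label",[c for c,e in zip(cs,hier[0]) if e[3]>=0])):
        if not sel: continue
        c=max(sel,key=cv2.contourArea).reshape(-1,2)
        P=plane(n,(c+.5)/S-.5+[x0,y0],z)[:,:2]
        (cx,cy),(w,hh),a=cv2.minAreaRect(np.float32(P*1000))
        if w<hh: w,hh,a=hh,w,a+90
        a=(a+90)%180-90
        M=cv2.moments(np.float32(P*1000))
        out[k]=(round(cx,1),round(cy,1),round(w,1),round(hh,1),round(a,1),np.round([M["m10"]/M["m00"],M["m01"]/M["m00"]],1))
    return out
E
python3 - <<'E'
from h import *
im=cv2.imread("pics/top0.png")[:,:,::-1].copy()
for c,b,z in(("green",(218,112,255,158),.04),("yellow",(214,160,252,206),.04),("blue",(335,130,373,176),.05)): print(c,label("top",im,c,b,z))
P=lambda u,z:np.round(plane("top",u,z)[0],3)
print("jar",P((224,247),.086),"stamps",P((264,233),.05),P((268,255),.05),"pin ends",P((295,128),.015),P((303,262),.015),P((299,195),.055))
print("bottle base/top guesses",P((176,140),.0),P((176,140),.15),P((153,128),.27),"rib",P((339,195),.01))
big=cv2.resize(im[100:220,130:390,::-1],None,fx=3,fy=3,interpolation=cv2.INTER_CUBIC); cv2.imwrite("pics/crop0.png",big)
E
```

```text
green {'rim': (532.6, 320.2, 46.0, 9.9, -80.9, array([532.2, 320.6]))}
yellow {'rim': (427.6, 337.4, 85.3, 55.2, 8.6, array([427.8, 337.3])), 'label': (428.7, 337.7, 71.0, 41.0, 8.4, array([428.7, 337.7]))}
blue {'rim': (508.5, -8.5, 81.2, 56.6, 7.6, array([496.8,   6. ]))}
jar [0.245 0.357 0.086] stamps [0.281 0.248 0.05 ] [0.22  0.238 0.05 ] pin ends [0.591 0.153 0.015] [0.197 0.138 0.015] [0.387 0.149 0.055]
bottle base/top guesses [0.564 0.513 0.   ] [0.526 0.476 0.15 ] [0.526 0.502 0.27 ] rib [0.39  0.028 0.01 ]
```

View pics/crop0.png

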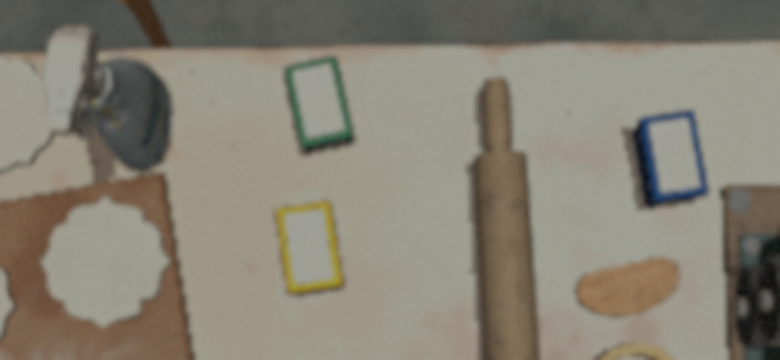

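```bash
python3 - <<'E'
import re
s=open("h.py").read().replace("(lo,90,30)","(lo,45,30)").replace('"green":(60,95)','"green":(50,100)').replace('"blue":(105,125)','"blue":(98,130)')
open("h.py","w").write(s)
E
python3 - <<'E'
from h import *
im=cv2.imread("pics/top0.png")[:,:,::-1].copy()
for c,b,z in(("green",(218,112,255,158),.04),("yellow",(214,160,252,206),.04),("blue",(335,130,373,176),.05)): print(c,label("top",im,c,b,z))
for z in(0,.1,.2):print("bottle right edge",z,plane("top",[(187,140),(175,157)],z).round(3)[:,:2].tolist())
E
```

```text
green {'rim': (568.9, 327.9, 84.5, 51.9, 12.2, array([559.5, 327. ])), 'label': (561.1, 300.0, 0.5, 0.5, 43.8, array([561.1, 300. ]))}
yellow {'rim': (428.1, 336.9, 89.4, 58.2, 8.0, array([429. , 337.4])), 'label': (428.6, 337.7, 67.4, 37.2, 7.8, array([428.7, 337.7]))}
blue {'rim': (509.1, -8.6, 83.9, 59.7, 7.9, array([508.8,  -8.9])), 'label': (511.5, -12.8, 71.5, 41.6, 8.1, array([511.4, -12.8]))}
bottle right edge 0 [[0.563, 0.479], [0.511, 0.515]]
bottle right edge 0.1 [[0.538, 0.458], [0.491, 0.49]]
bottle right edge 0.2 [[0.513, 0.436], [0.471, 0.466]]
```

```bash
python3 - <<'E'
from h import *
im=cv2.imread("pics/top0.png")[:,:,::-1].copy()
x0,y0,x1,y1=218,112,255,158;S=8
big=cv2.resize(im[y0:y1,x0:x1],None,fx=S,fy=S,interpolation=cv2.INTER_CUBIC)
g=big[:,:,1].astype(int)-big[:,:,0]
bright=big[:,:,0]
for t in(110,120,130,140):
    m=np.uint8(bright>t); n,l,st,ce=cv2.connectedComponentsWithStats(m,connectivity=4)
    cx,cy=np.int32((np.array([236,135])-[x0,y0]+.5)*S); k=l[cy,cx]
    c=max(cv2.findContours(np.uint8(l==k),0,cv2.CHAIN_APPROX_NONE)[0],key=cv2.contourArea).reshape(-1,2)
    P=plane("top",(c+.5)/S-.5+[x0,y0],.04)[:,:2]*1000; M=cv2.moments(np.float32(P))
    print(t,np.round(cv2.minAreaRect(np.float32(P))[0],1),np.round(cv2.minAreaRect(np.float32(P))[1:][0],1),cv2.minAreaRect(np.float32(P))[2],M["m10"]/M["m00"],M["m01"]/M["m00"])
E
```

```text
110 [571.7 327.9] [70.5 40.4] 11.963639259338379 571.6098484648645 328.03785609996106
120 [571.6 327.9] [69.1 38.9] 12.085131645202637 571.6170732372858 328.0159622475791
130 [571.6 328. ] [67.6 37.5] 12.27190113067627 571.6065923730408 328.0011140126858
140 [571.8 328.2] [65.7 35.8] 12.26829719543457 571.6273669861864 327.999430811815
```

```bash
cat >> h.py <<'E'
from scipy.spatial.transform import Rotation as Ro
def go(x,y,z,yawdeg):
    s=monitor.observe(); R=Ro.from_euler("xyz",s["tool_rot"]); T=Ro.from_euler("xyz",[np.pi,0,np.radians(yawdeg)])
    print("shift",R.inv().apply(np.array([x,y,z])-s["tool_pos"]).round(4),"turn",(R.inv()*T).as_rotvec(degrees=True).round(2))
    print("t",s["time"],"pos",s["tool_pos"].round(4),"rpy",np.degrees(s["tool_rot"]).round(2),"F",s["contact_force"].round(1),"open",round(s["opening"],4))
E
python3 -c "
from h import *
go(.5716,.328,.13,192.1)"
```

```text
shift [-0.465  -0.0574  0.0961] turn [ -0.07  -0.03 -27.39]
t 0.1 pos [0.1382 0.5061 0.2261] rpy [-1.7992e+02 -1.0000e-02  1.6471e+02] F [ 0.8 -0.1  0.5] open 0.0918
```

Emit:
move_arm(
  deltas=[
    {"x": -0.06, "y": -0.03, "z": 0.01, "wz": -7},
    {"x": -0.115, "y": -0.06, "z": 0.02, "wz": -14},
    {"x": -0.175, "y": -0.09, "z": 0.02, "wz": -21},
    {"x": -0.232, "y": -0.119, "z": 0.03, "wz": -27.4},
    {"x": -0.29, "y": -0.104, "z": 0.04, "wz": -27.4},
    {"x": -0.35, "y": -0.088, "z": 0.06, "wz": -27.4},
    {"x": -0.41, "y": -0.072, "z": 0.08, "wz": -27.4},
    {"x": -0.465, "y": -0.057, "z": 0.096, "wz": -27.4},
  ],
  grip_force=25,
)

```text
schema error: expected keys x, y, z, wx, wy, wz, hand
```

```bash
python3 -c "
from h import *
go(.5716,.328,.013,192.1)
im=viewer.read_camera('top');cv2.imwrite('pics/top1.png',im[:,:,::-1])
im2=viewer.read_camera('scene')
cv2.imwrite('pics/sc1.png',cv2.resize(im2[120:280,80:340,::-1],None,fx=3,fy=3,interpolation=2))
go(.5716,.328,.013,192.1)"
```

```text
shift [-0.4651 -0.0573  0.2131] turn [ -0.07  -0.03 -27.39]
t 0.1 pos [0.1382 0.5061 0.2261] rpy [-1.7992e+02 -1.0000e-02  1.6471e+02] F [ 0.8 -0.1  0.5] open 0.0918
shift [-0.465  -0.0574  0.2133] turn [-5.000e-02 -2.000e-02 -2.739e+01]
t 0.2 pos [0.1383 0.5062 0.2263] rpy [-1.7995e+02 -1.0000e-02  1.6471e+02] F [-0.3 -0.4 -0.7] open 0.092
```

View pics/sc1.png

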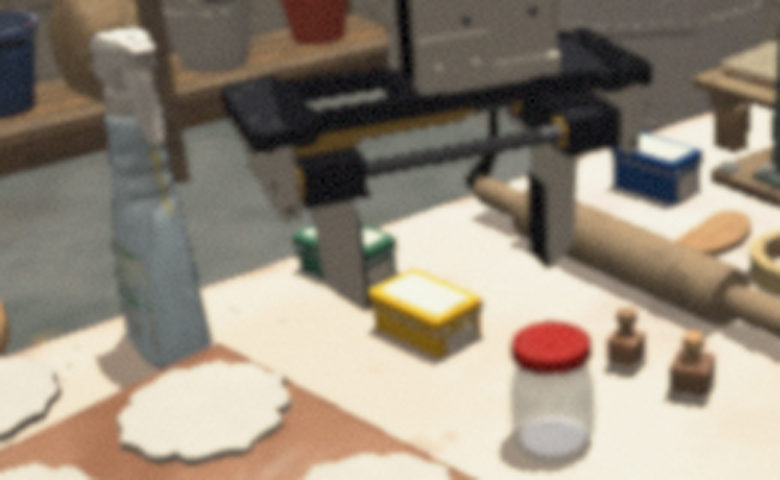

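The picture shows the arm still at its start. The move was refused because every row needs all seven keys. I'll resend it with the full rows.

Emit:
move_arm(
  deltas=[
    {"x": -0.06, "y": -0.03, "z": 0.01, "wx": 0, "wy": 0, "wz": -7, "hand": 1},
    {"x": -0.115, "y": -0.06, "z": 0.02, "wx": 0, "wy": 0, "wz": -14, "hand": 1},
    {"x": -0.175, "y": -0.09, "z": 0.02, "wx": 0, "wy": 0, "wz": -21, "hand": 1},
    {"x": -0.232, "y": -0.119, "z": 0.03, "wx": 0, "wy": 0, "wz": -27.4, "hand": 1},
    {"x": -0.29, "y": -0.104, "z": 0.04, "wx": 0, "wy": 0, "wz": -27.4, "hand": 1},
    {"x": -0.35, "y": -0.088, "z": 0.06, "wx": 0, "wy": 0, "wz": -27.4, "hand": 1},
    {"x": -0.41, "y": -0.072, "z": 0.08, "wx": 0, "wy": 0, "wz": -27.4, "hand": 1},
    {"x": -0.465, "y": -0.057, "z": 0.096, "wx": 0, "wy": 0, "wz": -27.4, "hand": 1},
  ],
  grip_force=25,
)

```text
time: 1.2
tool_pos: [0.5636, 0.3285, 0.1327]
tool_rot: [3.141, -0.0, -2.931]
contact_force: [0.5, -0.4, -0.1]
opening: 0.0922
```

```bash
python3 -c "
from h import *
im2=viewer.read_camera('scene')
cv2.imwrite('pics/sc2.png',cv2.resize(im2[120:280,80:340,::-1],None,fx=3,fy=3,interpolation=2))
go(.5716,.328,.013,192.1)"
```

```text
shift [-0.0025  0.0011  0.1147] turn [-0.1  -0.04 -0.18]
t 1.25 pos [0.5694 0.3266 0.1277] rpy [-1.7990e+02 -4.0000e-02 -1.6808e+02] F [ 1.7 -3.  -1.9] open 0.0921
```

View pics/sc2.png

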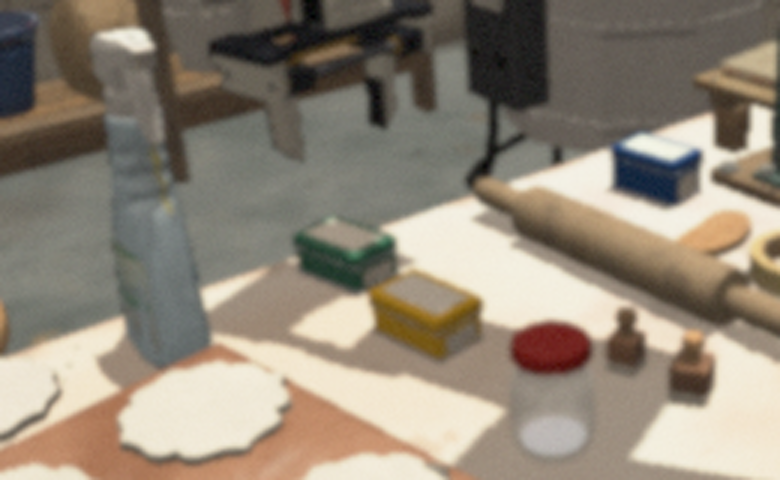

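Emit:
move_arm(
  deltas=[
    {"x": 0, "y": 0, "z": 0.02, "wx": 0, "wy": 0, "wz": 0, "hand": 1},
    {"x": 0, "y": 0, "z": 0.045, "wx": 0, "wy": 0, "wz": 0, "hand": 1},
    {"x": 0, "y": 0, "z": 0.06, "wx": 0, "wy": 0, "wz": 0, "hand": 1},
    {"x": 0, "y": 0, "z": 0.07, "wx": 0, "wy": 0, "wz": 0, "hand": 1},
    {"x": 0, "y": 0, "z": 0.07, "wx": 0, "wy": 0, "wz": 0, "hand": 1},
  ],
)

```text
time: 1.88
tool_pos: [0.5616, 0.3289, 0.0633]
tool_rot: [-3.142, -0.001, -2.93]
contact_force: [-0.2, -0.4, -0.3]
opening: 0.0914
```

```bash
python3 -c "
from h import *
go(.5716,.328,.013,192.1)
P=[[.5716,.328,.04],[.4287,.3377,.04],[.5115,-.0128,.05]]
print((proj('scene',P)-[80,120])*3)"
```

```text
shift [-0.0097 -0.003   0.0503] turn [-0.   -0.04  0.02]
t 1.875 pos [0.5616 0.3289 0.0633] rpy [-1.8000e+02 -4.0000e-02 -1.6788e+02] F [-0.2 -0.4 -0.3] open 0.0914
[[343.35927775 233.22689102]
 [424.16402109 291.89920143]
 [656.07537524 145.80075689]]
```

Scene projections of all three lids agree with their labels there to within 3 crop pixels, about 1 px. I'll correct the 10 mm shortfall and go down.

Emit:
move_arm(
  deltas=[
    {"x": -0.0097, "y": -0.003, "z": 0.01, "wx": 0, "wy": 0, "wz": 0, "hand": 1},
    {"x": -0.0097, "y": -0.003, "z": 0.03, "wx": 0, "wy": 0, "wz": 0, "hand": 1},
    {"x": -0.0097, "y": -0.003, "z": 0.045, "wx": 0, "wy": 0, "wz": 0, "hand": 1},
    {"x": -0.0097, "y": -0.003, "z": 0.05, "wx": 0, "wy": 0, "wz": 0, "hand": 1},
    {"x": -0.0097, "y": -0.003, "z": 0.05, "wx": 0, "wy": 0, "wz": 0, "hand": 0.3},
    {"x": -0.0097, "y": -0.003, "z": 0.05, "wx": 0, "wy": 0, "wz": 0, "hand": 0.3},
    {"x": -0.0097, "y": -0.003, "z": 0.05, "wx": 0, "wy": 0, "wz": 0, "hand": 0.3},
    {"x": -0.0097, "y": -0.003, "z": 0.05, "wx": 0, "wy": 0, "wz": 0, "hand": 0.3},
  ],
  grip_force=25,
)

```text
time: 2.88
tool_pos: [0.5721, 0.3281, 0.0141]
tool_rot: [3.141, 0.001, -2.93]
contact_force: [-0.6, -0.6, -0.5]
opening: 0.0561
```

Emit:
move_arm(
  deltas=[
    {"x": 0, "y": 0, "z": 0, "wx": 0, "wy": 0, "wz": 0, "hand": 0.3},
    {"x": 0, "y": 0, "z": 0, "wx": 0, "wy": 0, "wz": 0, "hand": 0.3},
  ],
  grip_force=25,
)

```text
time: 3.12
tool_pos: [0.572, 0.3281, 0.014]
tool_rot: [3.141, 0.0, -2.93]
contact_force: [-0.2, -0.1, 3.1]
opening: 0.0539
```

Emit:
move_arm(
  deltas=[
    {"x": 0, "y": 0, "z": -0.01, "wx": 0, "wy": 0, "wz": 0, "hand": 0.3},
    {"x": 0, "y": 0, "z": -0.035, "wx": 0, "wy": 0, "wz": 0, "hand": 0.3},
    {"x": 0, "y": 0, "z": -0.07, "wx": 0, "wy": 0, "wz": 0, "hand": 0.3},
    {"x": 0, "y": 0, "z": -0.1, "wx": 0, "wy": 0, "wz": 0, "hand": 0.3},
    {"x": 0, "y": 0, "z": -0.12, "wx": 0, "wy": 0, "wz": 0, "hand": 0.3},
    {"x": 0, "y": 0, "z": -0.13, "wx": 0, "wy": 0, "wz": 0, "hand": 0.3},
    {"x": 0, "y": 0, "z": -0.13, "wx": 0, "wy": 0, "wz": 0, "hand": 0.3},
    {"x": 0, "y": 0, "z": -0.13, "wx": 0, "wy": 0, "wz": 0, "hand": 0.3},
  ],
)

```text
time: 4.12
tool_pos: [0.5714, 0.3277, 0.1425]
tool_rot: [-3.141, -0.002, -2.93]
contact_force: [-0.0, -1.1, -2.2]
opening: 0.0538
```

```bash
python3 -c "
from h import *
im2=viewer.read_camera('scene')
cv2.imwrite('pics/sc3.png',cv2.resize(im2[60:300,120:440,::-1],None,fx=2,fy=2,interpolation=2))
go(.5115,-.0128,.145,188.1)
print(plane('top',[(397,135),(397,175),(380,185)],.08))"
```

```text
shift [ 0.13   -0.3204 -0.0022] turn [-0.02 -0.12  4.01]
t 4.175 pos [0.5713 0.3277 0.1424] rpy [-1.7998e+02 -1.2000e-01 -1.6789e+02] F [-0.2 -0.1 -2.5] open 0.0537
[[ 0.55034785 -0.12738078  0.08      ]
 [ 0.43708899 -0.12173028  0.08      ]
 [ 0.4096977  -0.07319382  0.08      ]]
```

View pics/sc3.png

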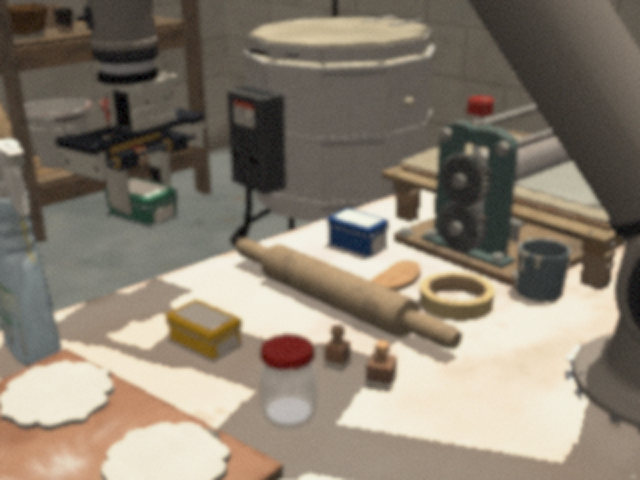

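The held green tin hangs level at (140,200). The path over the pin is clear and the mangle is well short of the gripper. I'll carry it across.

Emit:
move_arm(
  deltas=[
    {"x": 0.008, "y": -0.02, "z": 0, "wx": 0, "wy": 0, "wz": 0.5, "hand": 0.3},
    {"x": 0.026, "y": -0.065, "z": 0, "wx": 0, "wy": 0, "wz": 1, "hand": 0.3},
    {"x": 0.048, "y": -0.12, "z": 0, "wx": 0, "wy": 0, "wz": 2, "hand": 0.3},
    {"x": 0.071, "y": -0.175, "z": 0, "wx": 0, "wy": 0, "wz": 2.5, "hand": 0.3},
    {"x": 0.093, "y": -0.23, "z": 0, "wx": 0, "wy": 0, "wz": 3, "hand": 0.3},
    {"x": 0.114, "y": -0.28, "z": 0, "wx": 0, "wy": 0, "wz": 4, "hand": 0.3},
    {"x": 0.126, "y": -0.31, "z": 0, "wx": 0, "wy": 0, "wz": 4, "hand": 0.3},
    {"x": 0.13, "y": -0.3204, "z": 0, "wx": 0, "wy": 0.1, "wz": 4, "hand": 0.3},
  ],
)

```text
time: 5.18
tool_pos: [0.5115, -0.0142, 0.1432]
tool_rot: [3.141, -0.003, -3.002]
contact_force: [0.7, 0.6, -0.8]
opening: 0.0541
```

Emit:
move_arm(
  deltas=[
    {"x": 0, "y": 0, "z": 0.01, "wx": 0, "wy": 0, "wz": 0, "hand": 0.3},
    {"x": 0, "y": 0, "z": 0.03, "wx": 0, "wy": 0, "wz": 0, "hand": 0.3},
    {"x": 0, "y": 0, "z": 0.042, "wx": 0, "wy": 0, "wz": 0, "hand": 0.3},
    {"x": 0, "y": 0, "z": 0.042, "wx": 0, "wy": 0, "wz": 0, "hand": 0.3},
    {"x": 0, "y": 0, "z": 0.042, "wx": 0, "wy": 0, "wz": 0, "hand": 0.3},
  ],
)

```text
time: 5.8
tool_pos: [0.5123, -0.0121, 0.1019]
tool_rot: [-3.142, -0.001, -2.999]
contact_force: [-0.3, -0.5, -1.6]
opening: 0.0538
```

```bash
python3 -c "
from h import *
im2=viewer.read_camera('scene')
cv2.imwrite('pics/sc4.png',cv2.resize(im2[100:220,240:400,::-1],None,fx=5,fy=5,interpolation=2))
go(.5115,-.0128,.064,188.1)"
```

```text
shift [ 0.001  -0.0003  0.0381] turn [-0.02 -0.04  0.04]
t 5.85 pos [ 0.5125 -0.0123  0.1021] rpy [-1.7998e+02 -4.0000e-02 -1.7186e+02] F [ 0.1  0.2 -1.6] open 0.0538
```

View pics/sc4.png

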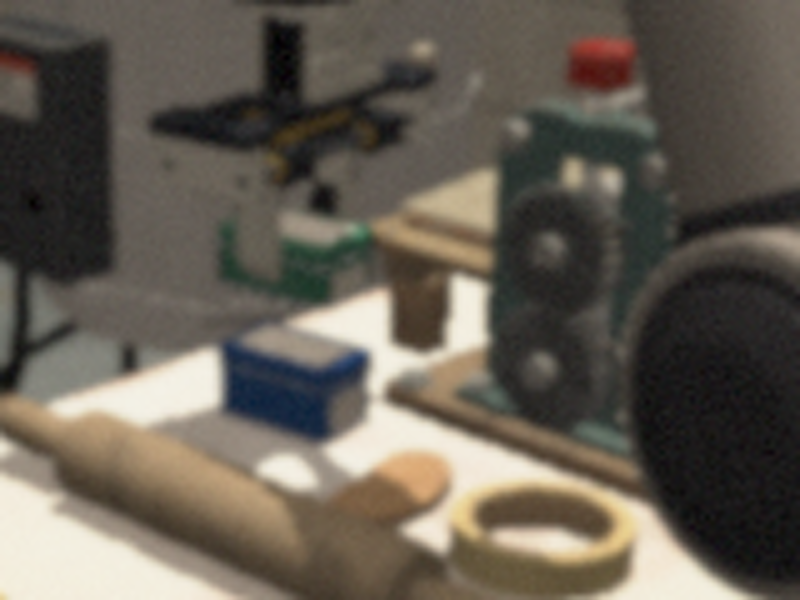

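Green hangs squarely over blue, with left and right edges at columns 220/372 against 222/370. I'll lower it.

Emit:
move_arm(
  deltas=[
    {"x": 0.001, "y": 0, "z": 0.01, "wx": 0, "wy": 0, "wz": 0, "hand": 0.3},
    {"x": 0.001, "y": 0, "z": 0.02, "wx": 0, "wy": 0, "wz": 0, "hand": 0.3},
    {"x": 0.001, "y": 0, "z": 0.027, "wx": 0, "wy": 0, "wz": 0, "hand": 0.3},
    {"x": 0.001, "y": 0, "z": 0.031, "wx": 0, "wy": 0, "wz": 0, "hand": 0.3},
    {"x": 0.001, "y": 0, "z": 0.033, "wx": 0, "wy": 0, "wz": 0, "hand": 0.3},
    {"x": 0.001, "y": 0, "z": 0.034, "wx": 0, "wy": 0, "wz": 0, "hand": 0.3},
    {"x": 0.001, "y": 0, "z": 0.035, "wx": 0, "wy": 0, "wz": 0, "hand": 0.3},
    {"x": 0.001, "y": 0, "z": 0.035, "wx": 0, "wy": 0, "wz": 0, "hand": 0.3},
  ],
)

```text
time: 6.85
tool_pos: [0.511, -0.0127, 0.0667]
tool_rot: [-3.142, -0.002, -3.0]
contact_force: [-0.5, -0.1, -1.8]
opening: 0.0539
```

Emit:
move_arm(
  deltas=[
    {"x": 0, "y": 0, "z": 0.001, "wx": 0, "wy": 0, "wz": 0, "hand": 0.3},
    {"x": 0, "y": 0, "z": 0.0015, "wx": 0, "wy": 0, "wz": 0, "hand": 0.3},
    {"x": 0, "y": 0, "z": 0.002, "wx": 0, "wy": 0, "wz": 0, "hand": 0.3},
    {"x": 0, "y": 0, "z": 0.002, "wx": 0, "wy": 0, "wz": 0, "hand": 0.3},
  ],
)

```text
time: 7.35
tool_pos: [0.5109, -0.0127, 0.0646]
tool_rot: [3.142, -0.002, -3.0]
contact_force: [0.3, 0.4, -1.6]
opening: 0.0537
```

Emit:
move_arm(
  deltas=[
    {"x": 0, "y": 0, "z": 0.0005, "wx": 0, "wy": 0, "wz": 0, "hand": 0.3},
    {"x": 0, "y": 0, "z": 0.001, "wx": 0, "wy": 0, "wz": 0, "hand": 0.3},
    {"x": 0, "y": 0, "z": 0.001, "wx": 0, "wy": 0, "wz": 0, "hand": 0.3},
    {"x": 0, "y": 0, "z": 0.001, "wx": 0, "wy": 0, "wz": 0, "hand": 0.3},
  ],
)

```text
time: 7.85
tool_pos: [0.5109, -0.0127, 0.064]
tool_rot: [-3.141, -0.001, -3.0]
contact_force: [-2.6, 0.1, 5.5]
opening: 0.0542
```

The force swung to +5.5 N, so the tin is down. I'll release and rise.

Emit:
move_arm(
  deltas=[
    {"x": 0, "y": 0, "z": 0, "wx": 0, "wy": 0, "wz": 0, "hand": 0.7},
    {"x": 0, "y": 0, "z": 0, "wx": 0, "wy": 0, "wz": 0, "hand": 0.85},
    {"x": 0, "y": 0, "z": 0, "wx": 0, "wy": 0, "wz": 0, "hand": 0.9},
    {"x": 0, "y": 0, "z": 0, "wx": 0, "wy": 0, "wz": 0, "hand": 0.9},
    {"x": 0, "y": 0, "z": -0.02, "wx": 0, "wy": 0, "wz": 0, "hand": 0.9},
    {"x": 0, "y": 0, "z": -0.05, "wx": 0, "wy": 0, "wz": 0, "hand": 0.9},
    {"x": 0, "y": 0, "z": -0.08, "wx": 0, "wy": 0, "wz": 0, "hand": 0.9},
    {"x": 0, "y": 0, "z": -0.1, "wx": 0, "wy": 0, "wz": 0, "hand": 0.9},
  ],
)

```text
time: 8.85
tool_pos: [0.5115, -0.0127, 0.165]
tool_rot: [-3.141, -0.0, -3.0]
contact_force: [-0.6, 0.1, -0.3]
opening: 0.0823
```

```bash
python3 -c "
from h import *
go(.4287,.3377,.16,188.2)"
```

```text
shift [0.0325 0.3586 0.0049] turn [-0.03 -0.01 -0.09]
t 8.85 pos [ 0.5115 -0.0127  0.165 ] rpy [-1.7997e+02 -1.0000e-02 -1.7189e+02] F [-0.6  0.1 -0.3] open 0.0823
```

Emit:
move_arm(
  deltas=[
    {"x": 0.003, "y": 0.03, "z": 0, "wx": 0, "wy": 0, "wz": 0, "hand": 1},
    {"x": 0.007, "y": 0.075, "z": 0, "wx": 0, "wy": 0, "wz": 0, "hand": 1},
    {"x": 0.012, "y": 0.13, "z": 0, "wx": 0, "wy": 0, "wz": 0, "hand": 1},
    {"x": 0.017, "y": 0.19, "z": 0, "wx": 0, "wy": 0, "wz": 0, "hand": 1},
    {"x": 0.023, "y": 0.25, "z": 0, "wx": 0, "wy": 0, "wz": 0, "hand": 1},
    {"x": 0.028, "y": 0.31, "z": 0, "wx": 0, "wy": 0, "wz": 0, "hand": 1},
    {"x": 0.0315, "y": 0.345, "z": 0, "wx": 0, "wy": 0, "wz": 0, "hand": 1},
    {"x": 0.0325, "y": 0.3586, "z": 0.02, "wx": 0, "wy": 0, "wz": 0, "hand": 1},
  ],
)

```text
time: 9.85
tool_pos: [0.4282, 0.3404, 0.1446]
tool_rot: [3.14, 0.002, -2.997]
contact_force: [0.9, -0.2, -0.8]
opening: 0.0923
```

Emit:
move_arm(
  deltas=[
    {"x": 0, "y": 0, "z": 0.04, "wx": 0, "wy": 0, "wz": 0, "hand": 1},
    {"x": 0, "y": 0, "z": 0.07, "wx": 0, "wy": 0, "wz": 0, "hand": 1},
    {"x": 0, "y": 0, "z": 0.085, "wx": 0, "wy": 0, "wz": 0, "hand": 1},
    {"x": 0, "y": 0, "z": 0.085, "wx": 0, "wy": 0, "wz": 0, "hand": 1},
    {"x": 0, "y": 0, "z": 0.085, "wx": 0, "wy": 0, "wz": 0, "hand": 1},
  ],
)

```text
time: 10.48
tool_pos: [0.4289, 0.3381, 0.0598]
tool_rot: [3.141, 0.0, -3.0]
contact_force: [1.2, 0.2, 0.1]
opening: 0.0915
```

```bash
python3 -c "
from h import *
im=viewer.read_camera('top');cv2.imwrite('pics/top5.png',im[:,:,::-1])
print(label('top',im,'green',(335,120,380,180),.09))
x0,y0=335,120;S=8
b=cv2.resize(im[120:180,335:380],None,fx=S,fy=S,interpolation=2);cv2.imwrite('pics/c5.png',b[:,:,::-1])
u=proj('top',[[.5115,-.0128,.09]])[0];print(u)
cx,cy=np.int32((u-[x0,y0]+.5)*S)
for t in(110,125,140):
    n,l,st,ce=cv2.connectedComponentsWithStats(np.uint8(b[:,:,0]>t),connectivity=4)
    c=max(cv2.findContours(np.uint8(l==l[cy,cx]),0,1)[0],key=cv2.contourArea).reshape(-1,2)
    P=np.float32(plane('top',(c+.5)/S-.5+[x0,y0],.09)[:,:2]*1000);print(t,cv2.minAreaRect(P))
go(.4287,.3377,.013,188.2)"
```

```text
{'rim': (507.2, -7.3, 84.4, 61.3, 7.9, array([507.6,  -9. ])), 'label': (510.9, -13.3, 73.3, 43.1, 7.8, array([510.8, -13.2]))}
[357.66468695 148.17284568]
110 ((510.5455627441406, -13.07197380065918), (71.63710021972656, 41.510746002197266), 7.957951545715332)
125 ((510.57562255859375, -12.970283508300781), (69.66343688964844, 39.77452087402344), 7.963015079498291)
140 ((510.54705810546875, -13.051517486572266), (67.91523742675781, 37.76807403564453), 7.90770149230957)
shift [ 0.0003 -0.0004  0.047 ] turn [ 0.05  0.03 -0.09]
t 10.525 pos [0.429  0.3381 0.06  ] rpy [ 1.7995e+02  3.0000e-02 -1.7189e+02] F [-0.3 -0.4 -0.4] open 0.0921
```

View pics/c5.png

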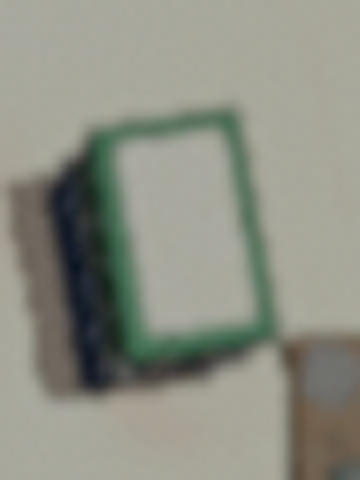

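Green now sits on blue at (510.6, -13.0) mm with yaw 7.9°, within 1 mm and 0.2° of blue. Next I'll grasp yellow.

Emit:
move_arm(
  deltas=[
    {"x": 0, "y": 0, "z": 0.02, "wx": 0, "wy": 0, "wz": 0, "hand": 1},
    {"x": 0, "y": 0, "z": 0.038, "wx": 0, "wy": 0, "wz": 0, "hand": 1},
    {"x": 0, "y": 0, "z": 0.046, "wx": 0, "wy": 0, "wz": 0, "hand": 1},
    {"x": 0, "y": 0, "z": 0.046, "wx": 0, "wy": 0, "wz": 0, "hand": 0.3},
    {"x": 0, "y": 0, "z": 0.046, "wx": 0, "wy": 0, "wz": 0, "hand": 0.3},
    {"x": 0, "y": 0, "z": 0.046, "wx": 0, "wy": 0, "wz": 0, "hand": 0.3},
    {"x": 0, "y": 0, "z": 0.046, "wx": 0, "wy": 0, "wz": 0, "hand": 0.3},
    {"x": 0, "y": 0, "z": 0.046, "wx": 0, "wy": 0, "wz": 0, "hand": 0.3},
  ],
  grip_force=25,
)

```text
time: 11.52
tool_pos: [0.4282, 0.3378, 0.013]
tool_rot: [3.141, -0.001, -3.0]
contact_force: [0.3, -0.9, 2.7]
opening: 0.0539
```

Emit:
move_arm(
  deltas=[
    {"x": 0, "y": 0, "z": 0, "wx": 0, "wy": 0, "wz": 0, "hand": 0.3},
    {"x": 0, "y": 0, "z": 0, "wx": 0, "wy": 0, "wz": 0, "hand": 0.3},
  ],
)

```text
time: 11.78
tool_pos: [0.4282, 0.3378, 0.013]
tool_rot: [3.141, -0.001, -3.0]
contact_force: [-0.6, -0.5, 5.9]
opening: 0.0537
```

Emit:
move_arm(
  deltas=[
    {"x": 0, "y": 0, "z": -0.01, "wx": 0, "wy": 0, "wz": 0, "hand": 0.3},
    {"x": 0, "y": 0, "z": -0.035, "wx": 0, "wy": 0, "wz": 0, "hand": 0.3},
    {"x": 0, "y": 0, "z": -0.08, "wx": 0, "wy": 0, "wz": 0, "hand": 0.3},
    {"x": 0, "y": 0, "z": -0.12, "wx": 0, "wy": 0, "wz": 0, "hand": 0.3},
    {"x": 0, "y": 0, "z": -0.15, "wx": 0, "wy": 0, "wz": 0, "hand": 0.3},
    {"x": 0, "y": 0, "z": -0.16, "wx": 0, "wy": 0, "wz": 0, "hand": 0.3},
    {"x": 0, "y": 0, "z": -0.16, "wx": 0, "wy": 0, "wz": 0, "hand": 0.3},
    {"x": 0, "y": 0, "z": -0.16, "wx": 0, "wy": 0, "wz": 0, "hand": 0.3},
  ],
)

```text
time: 12.78
tool_pos: [0.4276, 0.3373, 0.1711]
tool_rot: [-3.14, -0.005, -3.0]
contact_force: [-0.3, 0.3, -2.8]
opening: 0.0536
```

```bash
python3 -c "
from h import *
go(.5107,-.013,.174,187.9)"
```

```text
shift [-0.0329 -0.3585 -0.0026] turn [-0.07 -0.26  0.21]
t 12.775 pos [0.4276 0.3373 0.1711] rpy [-179.93   -0.26 -171.89] F [-0.3  0.3 -2.8] open 0.0536
```

Emit:
move_arm(
  deltas=[
    {"x": -0.003, "y": -0.025, "z": 0, "wx": 0, "wy": 0, "wz": 0, "hand": 0.3},
    {"x": -0.007, "y": -0.075, "z": 0, "wx": 0, "wy": 0, "wz": 0, "hand": 0.3},
    {"x": -0.012, "y": -0.13, "z": 0, "wx": 0, "wy": 0, "wz": 0, "hand": 0.3},
    {"x": -0.017, "y": -0.19, "z": 0, "wx": 0, "wy": 0, "wz": 0, "hand": 0.3},
    {"x": -0.023, "y": -0.25, "z": 0, "wx": 0, "wy": 0, "wz": 0, "hand": 0.3},
    {"x": -0.028, "y": -0.305, "z": 0, "wx": 0, "wy": 0, "wz": 0, "hand": 0.3},
    {"x": -0.032, "y": -0.34, "z": 0, "wx": 0, "wy": 0, "wz": 0.2, "hand": 0.3},
    {"x": -0.0329, "y": -0.3585, "z": 0, "wx": 0, "wy": 0, "wz": 0.2, "hand": 0.3},
  ],
)

```text
time: 13.78
tool_pos: [0.5112, -0.0141, 0.1714]
tool_rot: [3.141, -0.004, -3.005]
contact_force: [0.5, -0.1, -1.8]
opening: 0.0538
```

Emit:
move_arm(
  deltas=[
    {"x": 0, "y": 0, "z": 0.01, "wx": 0, "wy": 0, "wz": 0, "hand": 0.3},
    {"x": 0, "y": 0, "z": 0.025, "wx": 0, "wy": 0, "wz": 0, "hand": 0.3},
    {"x": 0, "y": 0, "z": 0.04, "wx": 0, "wy": 0, "wz": 0, "hand": 0.3},
    {"x": 0, "y": 0, "z": 0.045, "wx": 0, "wy": 0, "wz": 0, "hand": 0.3},
    {"x": 0, "y": 0, "z": 0.045, "wx": 0, "wy": 0, "wz": 0, "hand": 0.3},
    {"x": 0, "y": 0, "z": 0.045, "wx": 0, "wy": 0, "wz": 0, "hand": 0.3},
  ],
)

```text
time: 14.52
tool_pos: [0.5118, -0.0124, 0.128]
tool_rot: [-3.141, -0.001, -3.003]
contact_force: [1.2, 0.3, -1.7]
opening: 0.0538
```

```bash
python3 -c "
from h import *
im2=viewer.read_camera('scene')
cv2.imwrite('pics/sc6.png',cv2.resize(im2[100:220,240:400,::-1],None,fx=5,fy=5,interpolation=2))
go(.5107,-.013,.113,187.9)"
```

```text
shift [ 0.0011 -0.0003  0.0151] turn [-0.02 -0.04  0.02]
t 14.575 pos [ 0.5118 -0.0125  0.1281] rpy [-1.7998e+02 -4.0000e-02 -1.7208e+02] F [-0.3  0.7 -1.9] open 0.0538
```

View pics/sc6.png

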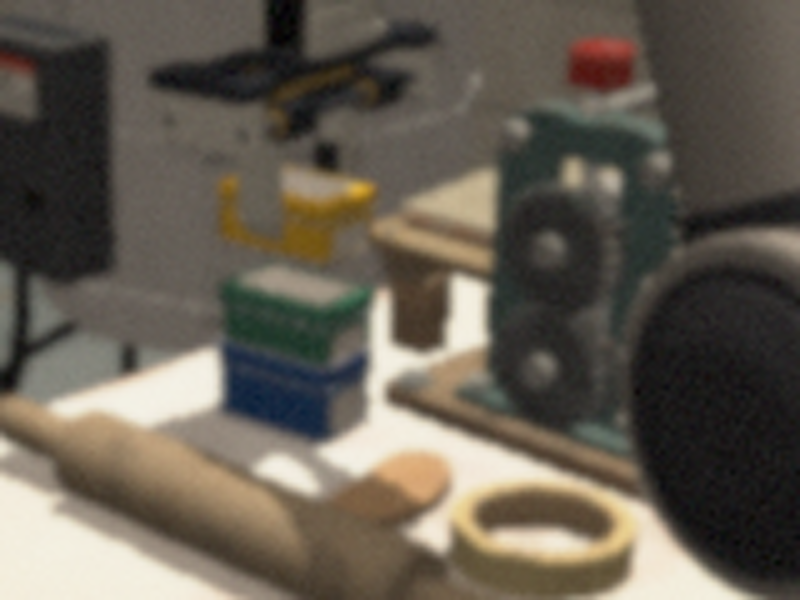

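The column stands square, with yellow above it and level. The visible gap looks larger than the 25 mm I expect, so I'll check the edge rows against projections.

```bash
python3 -c "
from h import *
import math
a=math.radians(7.9);c,s=math.cos(a),math.sin(a)
def cor(cx,cy,z): return [[cx+c*u-s*v,cy+s*u+c*v,z] for u,v in((-.042,.027),(.042,.027),(-.042,-.027))]
for n,X in(('yel top',cor(.5118,-.0125,.155)),('yel bot',cor(.5118,-.0125,.115)),('grn top',cor(.5106,-.013,.09)),('grn bot',cor(.5106,-.013,.05)),('blue bot',cor(.5115,-.0128,0))):
    print(n,((proj('scene',X)-[240,100]+.5)*5).round(0).tolist())
im=cv2.imread('pics/sc6.png')
h=cv2.cvtColor(im,cv2.COLOR_BGR2HSV)
for col in(235,300,315,340):
    for n,lo,hi in(('y',18,35),('g',50,95)):
        r=np.where(cv2.inRange(h[:,col:col+1],(lo,100,50),(hi,255,255))[100:400])[0]+100
        print(col,n,(r.min(),r.max()) if len(r) else None)
"
```

```text
yel top [[327.0, 207.0], [215.0, 181.0], [381.0, 185.0]]
yel bot [[326.0, 272.0], [215.0, 244.0], [379.0, 249.0]]
grn top [[327.0, 312.0], [217.0, 283.0], [380.0, 288.0]]
grn bot [[326.0, 375.0], [218.0, 343.0], [378.0, 349.0]]
blue bot [[323.0, 450.0], [217.0, 416.0], [374.0, 422.0]]
235 y (np.int64(176), np.int64(240))
235 g (np.int64(319), np.int64(331))
300 y (np.int64(195), np.int64(259))
300 g (np.int64(335), np.int64(352))
315 y (np.int64(197), np.int64(262))
315 g (np.int64(314), np.int64(351))
340 y (np.int64(192), np.int64(230))
340 g None
```

Kinematics puts the gap at 25 mm and the picture at up to about 33 mm. Going down 15 mm is safe either way.

Emit:
move_arm(
  deltas=[
    {"x": 0.001, "y": 0, "z": 0.003, "wx": 0, "wy": 0, "wz": 0, "hand": 0.3},
    {"x": 0.001, "y": 0, "z": 0.007, "wx": 0, "wy": 0, "wz": 0, "hand": 0.3},
    {"x": 0.001, "y": 0, "z": 0.011, "wx": 0, "wy": 0, "wz": 0, "hand": 0.3},
    {"x": 0.001, "y": 0, "z": 0.014, "wx": 0, "wy": 0, "wz": 0, "hand": 0.3},
    {"x": 0.001, "y": 0, "z": 0.015, "wx": 0, "wy": 0, "wz": 0, "hand": 0.3},
    {"x": 0.001, "y": 0, "z": 0.015, "wx": 0, "wy": 0, "wz": 0, "hand": 0.3},
    {"x": 0.001, "y": 0, "z": 0.015, "wx": 0, "wy": 0, "wz": 0, "hand": 0.3},
    {"x": 0.001, "y": 0, "z": 0.015, "wx": 0, "wy": 0, "wz": 0, "hand": 0.3},
  ],
)

```text
time: 15.58
tool_pos: [0.5105, -0.0127, 0.1128]
tool_rot: [-3.142, -0.001, -3.003]
contact_force: [-0.0, -0.1, -2.3]
opening: 0.054
```

```bash
python3 -c "
from h import *
im2=viewer.read_camera('scene')
cv2.imwrite('pics/sc7.png',cv2.resize(im2[130:200,270:330,::-1],None,fx=8,fy=8,interpolation=2))
go(.5107,-.013,.113,187.9)"
```

```text
shift [-0.0002 -0.0004 -0.0003] turn [-0.   -0.09  0.02]
t 15.625 pos [ 0.5105 -0.0127  0.1127] rpy [-1.8000e+02 -9.0000e-02 -1.7208e+02] F [-0.3 -0.2 -2.7] open 0.0538
```

View pics/sc7.png

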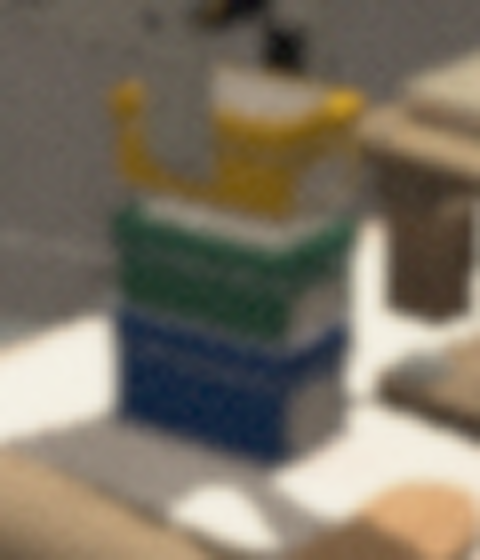

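Yellow hangs level over green. The left edges are at rows 180 and 210, which is about 10–13 mm, and the wrist force is just the tin's weight. I'll hand in.

```bash
python3 -c "
from cell import robot
print(robot.hand_in())"
```

```text
the job is handed in; nothing more can be done
None
```

The green tin is on the blue one and released, and the yellow tin is still held level about 1 cm above it. I handed the job in at about 15.6 s. No verdict comes back, so this rests on my own checks.

- **Green on blue:** after release, the top camera put green's centre within about 1 mm and 0.2° of blue. The wrist force showed it touching down at about 5 N, and the opening showed the fingers clear of it before I lifted away.
- **Yellow hovering:** the tool's reading puts yellow's underside 10 mm above the green lid, tilted by less than 0.1°. Sideways it reads within 1 mm of the green tin and about 0.1° off in angle. The force matched its weight alone (about 2.5 N), so it is not touching the column.
- **Disagreements:** the scene picture read the gap slightly larger, about 13 mm, and before the final descent up to 33 mm against an expected 25 mm. Those edges were blurred, and both final values are inside the 3–20 mm limit. The first move was refused because rows were missing keys, and it moved nothing. The first approach also stopped about 10 mm short, which I corrected before grasping.
- **Everything else:** I saw no sign of contact with the rolling pin or bystanders in the forces or pictures. I did not re-measure the bystanders or the blue tin at the end.

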